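# Move the wash basket to the spring-keeper hook

## Task

Take the wire basket, with its two small bottles, off the arm of the blue-based wash stand and hang it on the arm of the grey-based drying stand: press its bar gently back against the yellow spring keeper, without driving the keeper to its end stop, let it down behind the orange lip until it is fully home, and let go. Keep the basket level and hanging free all the way, never set it down on the bench, do not force it against the stands, and leave the timer, the blue foam float and the tape roll where they are.

Things in the scene. Friction and masses are not known exactly. Their poses are not given: they have to be found in the camera images.
- basket: Wire basket, 70 (x) x 112 (y) x 45 mm, about 0.3 kg with its two bottles. Origin: centre of its underside; z up. Two uprights at y = +-58 mm carry a steel bar along y, with a blue grip tab on its middle; all rigid. A stand's arm passes under the bar, between the uprights.
- basket_bar (a point): Centre of the basket's bar (10 x 10 mm section, along the basket's y), 125 mm above the basket's origin; the bar's lower face is 120 mm above the origin.
- basket_grip (a point): The place to grip: on the blue tab, 172 mm above the basket's origin. The tab is 10 mm thick (basket x), 40 mm wide (y) and reaches from 130 to 189 mm above the origin. Pinch it from above across its thickness, in its upper half: the yellow keeper needs the space behind its lower part.
- wash_stand: Stand with a blue base plate, where the basket hangs at first. Origin: under its post, on the bench. Its flat steel arm (20 mm wide, 12 mm thick, upper face 155 mm up) points along the stand's own -x. The basket's bar lies on it 85 to 105 mm from the post's axis.
- wash_arm_tip (a point): End of the wash stand's arm, 140 mm from the post's axis, at the height of the arm's upper face. The arm ends in an upturned tip 16 mm high and 7 mm thick: the bar must rise over it to go out along the stand's -x.
- drying_stand: Stand with a grey base plate. Origin: under its post, on the bench. Its flat arm (20 mm wide, 12 mm thick, upper face 165 mm up) points along the stand's own -x. A white saddle with orange lip, seat and yellow keeper is clamped somewhere along the arm; where is not in the readings and must be felt (or seen).
- drying_arm_tip (a point): End of the drying arm, 180 mm from the post's axis, at the arm's upper face; no upturned tip. Heights above it: orange lip's crest 11 mm, seat floor behind the lip 3 mm, keeper's top 26 mm, centre of the seated bar 8 mm. The lip is 8 mm thick with a ramp before it; its seat-side face lies 40 to 110 mm in from the tip.
- keeper (a joint): How far the yellow keeper, an upright plate, is pushed back towards the post (m, 0 to 0.013). At 0 it leaves 4 mm to the lip: the bar, held above the crest, must push it 6 mm or more to go down. Spring 1.6 N at 0, 6.4 N at 6 mm, 12 N at the end stop, 13 mm: stay off that stop. It clamps the seated bar, reading about 0.006.
- dropper_1: Small white-capped dropper bottle, 28 mm wide, 66 mm high, standing in one cell of the basket; origin under its centre.
- dropper_2: Small green-capped dropper bottle, 28 mm wide, 66 mm high, standing in the other cell of the basket; origin under its centre.
- timer: Bystander: white bench timer, 62 x 68 x 21 mm, origin under its centre.
- foam_float: Bystander: blue foam tube float, 50 x 72 x 16 mm, origin under its centre.
- tape_roll: Bystander: roll of beige tape lying flat, 88 mm across, 24 mm high, origin under its centre.

How it is judged (in metres and radians):
On the way:
1. the basket is lifted off the wash stand and hangs free in the gripper, clear of both stands (contact force between basket and wash_stand below 0.05 N and contact force between basket and drying_stand below 0.05 N and horizontal distance between basket and wash_stand above 0.15 m and height (world z) of basket above 0.03 m), for 0.2 s.
At the end, for the whole second after the job is handed in: The basket rests on the drying stand, bar down behind the lip (centre 5-11 mm above the arm's upper face, within 20 mm of its middle line) and clamped by the keeper (reading 4.5-7.8 mm), level within 0.12 rad, both bottles in it and within 0.25 rad of upright (value of joint keeper between 0.0045 and 0.0078 m and z of basket_bar in the frame of drying_arm_tip between 0.005 and 0.011 m and x of basket_bar in the frame of drying_arm_tip between 0.02 and 0.13 m and y of basket_bar in the frame of drying_arm_tip between -0.02 and 0.02 m and contact force between basket and drying_stand above 1.5 N and angle between basket's own z axis and vertical below 0.12 rad and linear speed of basket below 0.03 m/s and angle between each of dropper_1, dropper_2's own z axis and vertical below 0.25 rad and distance between each of dropper_1, dropper_2 and basket below 0.055 m); the robot touches nothing.
It fails at once if the keeper is driven to its end stop (pushed back more than 11.5 mm) (value of joint keeper above 0.0115 m).
It fails at once if the basket is tilted by more than 0.3 rad (angle between basket's own z axis and vertical above 0.3 rad).
It fails at once if the basket is set down or lowered to less than 20 mm above the bench (height (world z) of basket below 0.02 m).
It fails at once if a bystander (timer, foam float or tape roll) is moved by more than 20 mm (distance of any of timer, foam_float, tape_roll from where it was at the start of the episode above 0.02 m).
It fails at once if the basket is forced against a stand with more than 22 N (contact force between basket and drying_stand above 22 N or contact force between basket and wash_stand above 22 N).
It also fails if it takes over 64 s, if anything falls off the work surface, if the arm or the gripper's body presses on something with over 40 N, if the wrist force passes 120 N, or if a joint passes its speed limit or range.

## Robot

A 6-joint arm with a two-finger parallel gripper is mounted at the origin on a cart in front of the work surface, level with it; the furniture and walls round the work are solid. World frame = base frame: x ahead of the robot, y to its left, z up, the work surface at z = 0. Lengths are in m, angles in degrees, forces in N, time in s.
With the tool pointing down it reaches from about 0.3 to 0.75 m from the base axis. Payload 8.5 kg.
Tool frame: the origin (TCP) lies midway between the tips of the shut fingers; the grasp point (between the pads) lies 19 mm behind it (env.tcp_to_grasp is the z of the grasp point in the tool frame, in m); z points along the fingers, y is the line along which they close (so a half turn about z gives the same grasp; the last joint's range is limited). The gripper opens to 85 mm and grips with 20 to 120 N. Pads are 22 mm wide; open, the fingers measure 114 mm over their backs; the gripper's body (76 mm by 85 mm) begins 54 mm behind the grasp point. The pads swing forward as they close: fully open they stand 13 mm farther back than shut.
Start: joints at [54.929, 21.807, 74.336, -0, 83.858, -12.336], TCP at [0.213, 0.507, 0.231] pointing down, gripper open.
Joint ranges: [-178.18, 178.18], [-50.72, 133.34], [12.68, 142.11], [-81.47, 261.47], [9.98, 163.14], [-165.26, 165.26]. Speed limits (degrees/s): [136.94, 136.94, 180, 180, 180, 180].

## Interface

Orientations are given as a 3x3 rotation matrix whose columns are the frame's x, y, z axes.
In Python, from rig import env, imaging, job, models gives the robot as it stands. The module is installed in compiled form; this text tells all that it offers.
- The arm moves only by the tool jog_arm, never from a script. Its argument "plan" is text: rows parted by semicolons, each of 7 numbers parted by spaces: the turn, a rotation vector about the tool's x, y, z in degrees, then the shift along the tool's x, y, z in cm, then the closure in counts, from 0 (fully open) to 255 (shut). In form: rx ry rz x y z claw; .... A call has 1 to 10 rows; each row shifts and turns the commanded pose from where the row before left it, along the tool's axes as they then stand; what a row does not reach is not made up. A row lasts 1/12 s, in which the tool goes at most 41.7 mm and 7.16 degrees, less where a joint would pass 70% of its speed; a pose out of reach is approached as far as the arm can. A call with a gripper value outside its range is refused whole. The fingers move at their own pace and stop on an object; "grip_force" is the grip in N (left out, the last holds). Time passes only in rows, so rows that do not move let the fingers close. It gives the time, the measured TCP pose, the force, the opening and the grip force at its end, in the units of the state.
- env.observe(): the state, without advancing time (a new reading comes with each control period).
- imaging.get_image(name): name is "scene" or "top"; returns a dict with "pixels" (420x560x3 uint8, red, green, blue), "depth" (420x560 float32, m along the optical axis (not along the pixel's ray), 0 where there is no reading), "fov_y" (degrees; the focal length in pixels is half the picture's height over the tangent of half this angle, whatever the lens; pixels are square), "cx", "cy" (the principal point, pixels), "world_from_camera" (4x4, takes a point from camera to world coordinates). Camera axes: x right, y down, z forward; pixel columns grow to the right and rows downward; lengths in m; the calibration is good to about 2 mm. A picture is of the moment at which its call begins.
- job.close_job(): hands the job in; it is judged then, once.
Trained networks look in the newest picture that a camera, given by its name, has taken for a name from the list of things; names that differ only in an ending like _2 or _b are one class to them, and where a whole thing is asked for, a point or a joint stands for the part that bears it (a point fixed in the world has none). Each returns a list of dicts, best first, with "confidence" (0 to 1); they miss things now and then, are a little off and sometimes report something else, mostly with a low value. They report only what shows in the picture. A call takes as long as a camera call.
- models.outline_of(camera, query): "region" (420x560 bool, what is visible of it) and "bbox" ([centre column, centre row, width, height] in pixels, round what is visible of it).
- models.tip_of(camera, query): "at" ([column, row] in pixels: a listed point, or the origin of a listed thing).
The state is a dict: "time_s": time; "q": joint angles; "qvel": joint speeds; "joint_efforts": joint torques, N m; "position": TCP position; "tool_rot": TCP orientation; "ft_force": force on the tool from outside, world axes, zero at the start; "wrist_torque": the same for the moment, N m; "grip_width": finger opening in m; "gripper_force": force on a finger pad.
Only numpy, scipy, OpenCV 4.12 (cv2) and the standard library are available. Lean on these libraries where they do the work, as an engineer would, in place of code of your own. Each camera call takes 0.05 s, during which the arm holds its last target. There are 200 camera calls.

## Working session

There is one attempt and no reset: what is moved stays moved. The work goes in short steps, Python scripts to look and compute and a tool call to move; the robot and the scene stay as the last step left them, time stands still between calls to the robot, and variables do not carry over. Pictures are saved under pics/ and viewed, at most 10 in all, crops included, and the job is handed in when it is done.

Besides the shell and the picture viewer there is one more tool, called after "Call:" as name(argument=value, ...), one argument or row to a line, values as JSON. jog_arm: Moves the arm, as the interface text tells. Its arguments: {"type":"object","properties":{"plan":{"type":"string"},"grip_force":{"type":"number"}},"required":["plan"]}

```bash
mkdir -p pics; cat > h.py <<'E'
import numpy as np, cv2
from rig import env, imaging, job, models
def cloud(im):
    d=im["depth"];H,W=d.shape
    f=H/2/np.tan(np.radians(im["fov_y"])/2)
    v,u=np.mgrid[:H,:W]
    P=np.stack([(u-im["cx"])/f*d,(v-im["cy"])/f*d,d],-1)
    T=im["world_from_camera"]
    Q=P@T[:3,:3].T+T[:3,3]; Q[d==0]=np.nan
    return Q
E
python3 - <<'E'
from h import *
np.set_printoptions(precision=3,suppress=True)
s=env.observe(); print(s["position"],s["tool_rot"],s["ft_force"],s["time_s"],env.tcp_to_grasp)
for c in("scene","top"):
    im=imaging.get_image(c); cv2.imwrite(f"pics/{c}0.png",im["pixels"][...,::-1]); Q=cloud(im); np.save(c,Q)
    print(c,im["world_from_camera"][:3,3],im["world_from_camera"][:3,2])
    for n in["basket_grip","basket_bar","wash_arm_tip","drying_arm_tip","wash_stand","drying_stand","keeper","basket"]:
        r=models.tip_of(c,n) if n!="keeper" else []
        for k in r[:2]:
            u,v=map(int,np.round(k["at"])); print(n,u,v,round(k["confidence"],2),Q[v,u] if 0<=v<420 and 0<=u<560 else None)
    for n in["keeper","timer","foam_float","tape_roll","wash_stand","drying_stand"]:
        for k in models.outline_of(c,n)[:1]:
            print("out",n,k["bbox"],round(k["confidence"],2),np.nanmedian(Q[k["region"]],0),np.nanmin(Q[k["region"]],0),np.nanmax(Q[k["region"]],0))
E
```

```text
[0.212 0.507 0.231] [[-0.922  0.387 -0.001]
 [ 0.387  0.922 -0.001]
 [ 0.    -0.001 -1.   ]] [-0.032 -0.437 -0.906] 0.0 -0.0187
scene [0.018 0.219 0.806] [ 0.606 -0.345 -0.717]
basket_grip 170 241 0.8 [0.555 0.165 0.211]
basket_bar 174 254 0.59 [0.554 0.165 0.17 ]
wash_arm_tip 176 271 0.7 [0.523 0.174 0.154]
drying_arm_tip 312 222 0.8 [ 0.497 -0.138  0.166]
drying_arm_tip 171 244 0.53 [0.555 0.165 0.202]
wash_stand 181 262 0.78 [0.526 0.159 0.172]
drying_stand 273 225 0.74 [ 0.652 -0.12   0.015]
drying_stand 397 236 0.42 [ 0.465 -0.409  0.001]
out timer [265.6, 315.0, 34.1, 36.3] 0.77 [0.41  0.026 0.02 ] [ 0.38  -0.013 -0.002] [0.459 0.06  0.025]
out foam_float [358.6, 207.4, 20.6, 21.9] 0.59 [ 0.602 -0.385  0.013] [ 0.571 -0.437 -0.003] [ 0.643 -0.346  0.02 ]
out tape_roll [397.3, 235.2, 32.6, 27.8] 0.85 [ 0.456 -0.398  0.024] [ 0.415 -0.448 -0.002] [ 0.519 -0.357  0.03 ]
out wash_stand [187.8, 267.6, 60.0, 99.7] 0.73 [0.542 0.158 0.012] [0.502 0.087 0.004] [0.68  0.228 0.174]
out drying_stand [286.6, 223.9, 72.3, 94.2] 0.94 [ 0.597 -0.129  0.012] [ 0.484 -0.256 -0.003] [ 0.811 -0.0
[... 447 characters left out ...]
 0.95 [0.565 0.158 0.037]
out keeper [297.3, 227.7, 4.2, -1.7] 0.58 [ 0.542 -0.14   0.192] [ 0.541 -0.142  0.19 ] [ 0.544 -0.128  0.197]
out timer [191.5, 212.2, 51.0, 75.7] 0.17 [0.634 0.143 0.013] [ 0.504  0.083 -0.002] [0.711 0.224 0.176]
out foam_float [386.3, 215.4, 31.0, 20.9] 0.95 [ 0.605 -0.384  0.013] [ 0.572 -0.425  0.002] [ 0.638 -0.347  0.024]
out tape_roll [395.3, 263.6, 32.8, 31.7] 0.74 [ 0.457 -0.403  0.025] [ 0.413 -0.451 -0.007] [ 0.505 -0.359  0.034]
out wash_stand [190.9, 214.3, 58.2, 77.6] 0.78 [0.631 0.144 0.013] [ 0.504  0.083 -0.003] [0.711 0.228 0.176]
out drying_stand [295.9, 209.6, 48.0, 77.1] 0.76 [ 0.603 -0.129  0.012] [ 0.487 -0.196 -0.005] [ 0.726 -0.069  0.199]
```

View pics/scene0.png

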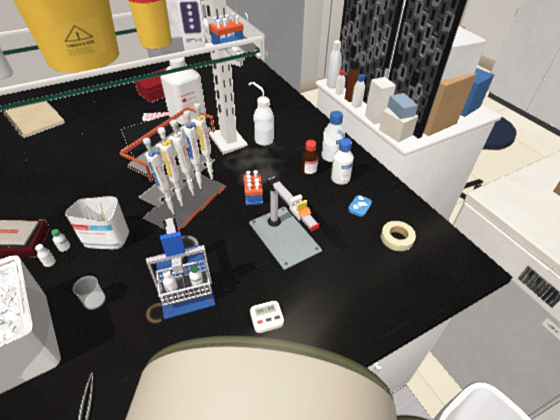

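View pics/top0.png

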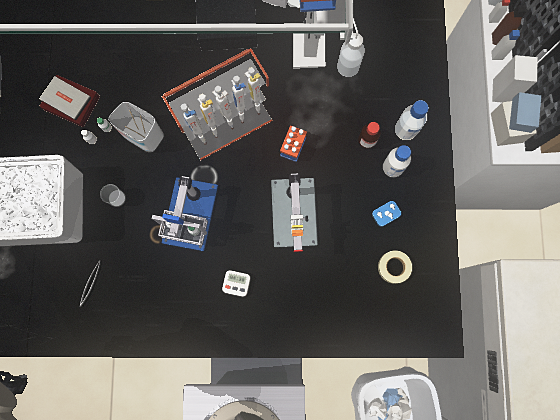

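The scene view shows the basket on the blue stand at about (180,270) px, with its blue tab at (171,240). The grey stand's arm tip is at about (312,225). The top view agrees: tab (171,219), drying tip (299,248), keeper about (297,228). Next I'll get the directions from the point clouds.

```bash
python3 - <<'E'
from h import *
np.set_printoptions(precision=4,suppress=True)
im=cv2.imread("pics/top0.png"); im2=cv2.imread("pics/scene0.png")
a=cv2.resize(im[165:265,145:225],None,fx=5,fy=5,interpolation=cv2.INTER_CUBIC)
b=cv2.resize(im[165:265,255:335],None,fx=5,fy=5,interpolation=cv2.INTER_CUBIC)
cv2.imwrite("pics/crop.png",np.hstack([a,b]))
for c,img in(("top",im),("scene",im2)):
    Q=np.load(c+".npy"); hsv=cv2.cvtColor(img,cv2.COLOR_BGR2HSV); z=Q[...,2]
    def box(x0,x1,y0,y1,z0,z1): return (Q[...,0]>x0)&(Q[...,0]<x1)&(Q[...,1]>y0)&(Q[...,1]<y1)&(z>z0)&(z<z1)
    def rep(n,m):
        P=Q[m]
        if len(P)<4: print(c,n,len(P));return
        ctr=P[:,:2].mean(0);w,V=np.linalg.eigh(np.cov(P[:,:2].T)); d=V[:,1]; t=(P[:,:2]-ctr)@d; o=(P[:,:2]-ctr)@V[:,0]
        print(c,n,len(P),"ctr",P.mean(0),"ang",np.degrees(np.arctan2(d[1],d[0])),"ends",ctr+t.min()*d,ctr+t.max()*d,"w",np.ptp(o),"z",P[:,2].min(),P[:,2].max())
    rep("dry arm",box(.45,.75,-.2,-.08,.158,.172))
    h,s,v=hsv[...,0],hsv[...,1],hsv[...,2]
    st=box(.47,.62,-.2,-.08,.15,.21)
    rep("orange",st&(h<=16)&(s>120)); rep("yellow",st&(h>18)&(h<35)&(s>110)); rep("high",st&(z>.18))
    w=box(.48,.75,.05,.25,.0,.25)
    rep("tab",w&(z>.185)); rep("wash arm",w&(z>.145)&(z<.162)); rep("bar",w&(z>.166)&(z<.18))
    rep("drybase",box(.45,.8,-.23,-.05,.006,.03)&(s<60)); rep("washbase",box(.45,.8,.05,.25,.006,.03)&(h>100)&(h<125)&(s>100))
E
```

```text
top dry arm 594 ctr [ 0.5876 -0.1336  0.1664] ang -177.11726099459878 ends [ 0.6808 -0.1289] [ 0.4843 -0.1388] w 0.04165453177507439 z 0.1583488055342841 0.17188611951174515
top orange 82 ctr [ 0.5195 -0.1363  0.1728] ang -177.03476492115044 ends [ 0.535  -0.1354] [ 0.4843 -0.1381] w 0.024632381348054 z 0.1578162538425738 0.18171368689136003
top yellow 32 ctr [ 0.5418 -0.1358  0.1901] ang 91.54400227686872 ends [ 0.5421 -0.1477] [ 0.5414 -0.1234] w 0.004931319958156391 z 0.18117021606983674 0.199210915753802
top high 103 ctr [ 0.5546 -0.134   0.1873] ang -173.64748357454192 ends [ 0.5704 -0.1323] [ 0.5307 -0.1367] w 0.027346012995408855 z 0.1802655350378739 0.199210915753802
top tab 118 ctr [0.5562 0.1602 0.2172] ang 79.9183810864264 ends [0.5529 0.1415] [0.56   0.1817] w 0.01046787045592042 z 0.18632706639235086 0.23216865204579018
top wash arm 500 ctr [0.6052 0.153  0.1555] ang 171.6876899668894 ends [0.6738 0.143 ] [0.5211 0.1653] w 0.11708874028657984 z 0.14509398378224136 0.1619681616936448
top bar 114 ctr [0.5497 0.1609 0.1695] ang 80.43217067060182 ends [0.5401 0.104 ] [0.5596
[... 1269 characters left out ...]
22762949436740865
scene wash arm 383 ctr [0.5937 0.1565 0.1561] ang 169.50972408200622 ends [0.6738 0.1417] [0.5219 0.1698] w 0.11965525555947618 z 0.14503564953344072 0.16196464618922202
scene bar 206 ctr [0.5501 0.1641 0.1704] ang 78.5935493458225 ends [0.5382 0.1051] [0.5613 0.2195] w 0.04076948054978992 z 0.16600763043643407 0.17997079854973097
scene drybase 2278 ctr [ 0.6014 -0.1302  0.0115] ang -175.9507532584666 ends [ 0.7064 -0.1228] [ 0.5152 -0.1363] w 0.12344399762548272 z 0.006054375209391116 0.029781817407221522
scene washbase 889 ctr [0.5718 0.1608 0.0109] ang 167.39421919493716 ends [0.6998 0.1321] [0.5114 0.1743] w 0.12401178150275469 z 0.006147449046478348 0.01880973764603544
```

View pics/crop.png

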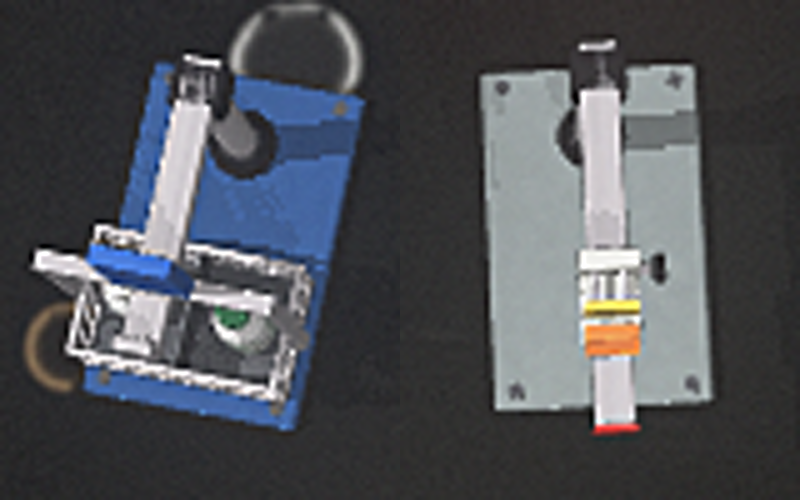

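The drying tip is at about (0.485, -0.138), yaw +2.8°. The lip face is at about x 0.536 and the keeper face at about 0.540. The basket's tab is at about (0.556, 0.161), yaw about -10.5°. Turning and lifting first.

Call:
jog_arm(
  plan="0 0 7.1 0 0 -0.5 0;0 0 7.1 0 0 -0.5 0;0 0 7.1 0 0 -0.5 0;0 0 7.1 0 0 -0.5 0;0 0 7.1 0 0 -0.5 0;0 0 7.1 0 0 -0.5 0;0 0 7.1 0 0 -0.5 0;0 0 7.1 0 0 -0.5 0;0 0 7.1 0 0 0 0;0 0 7.1 0 0 0 0",
)

```text
time_s: 2.23
position: [0.2126, 0.5073, 0.2716]
tool_rot: [[0.071, 0.997, 0.0], [0.997, -0.071, 0.0], [0.0, 0.0, -1.0]]
ft_force: [0.4, 0.5, -1.0]
grip_width: 0.0857
gripper_force: 0.0
```

Call:
jog_arm(
  plan="0 0 6.7 0 0 0 0;0 0 0 -2 2.9 0 0;0 0 0 -2 2.9 0 0;0 0 0 -2 2.9 0 0;0 0 0 -2 2.9 0 0;0 0 0 -2 2.9 0 0;0 0 0 -2 2.9 0 0;0 0 0 -2 2.9 0 0;0 0 0 -2 2.9 0 0;0 0 0 -2 2.9 0 0",
)

```text
time_s: 3.07
position: [0.4376, 0.2815, 0.2715]
tool_rot: [[0.181, 0.983, 0.0], [0.983, -0.181, 0.0], [0.0, 0.0, -1.0]]
ft_force: [0.8, -0.2, 1.0]
grip_width: 0.0854
gripper_force: 0.0
```

Call:
jog_arm(
  plan="0 0 0 -2 2.8 0 0;0 0 0 -2 2.8 0 0;0 0 0 -2 2.8 0 0;0 0 0 -2 2.8 0 0;0 0 0 -1.7 2.7 0 0;0 0 0 0 0 0 0;0 0 0 0 0 0 0;0 0 0 0 0 0 0",
)

```text
time_s: 3.73
position: [0.5555, 0.1626, 0.2712]
tool_rot: [[0.181, 0.983, -0.0], [0.983, -0.181, 0.0], [0.0, -0.0, -1.0]]
ft_force: [0.7, -0.5, 0.2]
grip_width: 0.0854
gripper_force: 0.0
```

Call:
jog_arm(
  plan="0 0 0 0 0 2 0;0 0 0 0 0 2 0;0 0 0 0 0 2 0;0 0 0 0 0 1.3 0;0 0 0 0 0 0.6 0;0 0 0 0 0 0 0;0 0 0 0 0 0 0",
  grip_force=25,
)

```text
time_s: 4.32
position: [0.5557, 0.163, 0.1932]
tool_rot: [[0.18, 0.984, 0.001], [0.984, -0.18, 0.0], [0.0, 0.001, -1.0]]
ft_force: [0.8, 0.6, 1.1]
grip_width: 0.0854
gripper_force: 0.0
```

Call:
jog_arm(
  plan="0 0 0 0 0 0 170;0 0 0 0 0 0 190;0 0 0 0 0 0 200;0 0 0 0 0 0 210;0 0 0 0 0 0 220;0 0 0 0 0 0 230;0 0 0 0 0 0 240;0 0 0 0 0 0 255;0 0 0 0 0 0 255;0 0 0 0 0 0 255",
)

```text
time_s: 5.15
position: [0.5559, 0.1624, 0.1926]
tool_rot: [[0.181, 0.983, 0.001], [0.983, -0.181, 0.0], [0.0, 0.001, -1.0]]
ft_force: [0.8, -0.2, 2.5]
grip_width: 0.0097
gripper_force: 26.7
```

Call:
jog_arm(
  plan="0 0 0 0 0 0 255;0 0 0 0 0 0 255;0 0 0 0 0 0 255",
  grip_force=70,
)

```text
time_s: 5.4
position: [0.5559, 0.1623, 0.1926]
tool_rot: [[0.181, 0.983, 0.001], [0.983, -0.181, -0.0], [0.0, 0.001, -1.0]]
ft_force: [1.0, 0.2, 5.2]
grip_width: 0.009
gripper_force: 68.6
```

Call:
jog_arm(
  plan="0 0 0 0 0 -0.4 255;0 0 0 0 0 -0.7 255;0 0 0 0 0 -0.7 255;0 0 0 0 0 -0.5 255;0 0 0 0 0 -0.2 255;0 0 0 0 0 0 255;0 0 0 0 0 0 255",
)

```text
time_s: 5.98
position: [0.5557, 0.1624, 0.2172]
tool_rot: [[0.181, 0.983, -0.0], [0.983, -0.181, -0.0], [-0.0, -0.0, -1.0]]
ft_force: [-0.5, 0.2, -3.4]
grip_width: 0.0091
gripper_force: 68.2
```

```bash
python3 - <<'E'
from h import *
s=env.observe();print(s["time_s"],s["position"],s["ft_force"],s["wrist_torque"])
a=imaging.get_image("scene")["pixels"][215:325,130:240,::-1]; b=imaging.get_image("top")["pixels"][165:275,135:245,::-1]
cv2.imwrite("pics/lift.png",np.hstack([cv2.resize(x,None,fx=3.6,fy=3.6,interpolation=2) for x in(a,b)]))
E
```

```text
5.9833 [0.55565555 0.1623675  0.21721385] [-0.53424362  0.17570452 -3.37401135] [-0.00386927 -0.03343775  0.01208945]
```

View pics/lift.png

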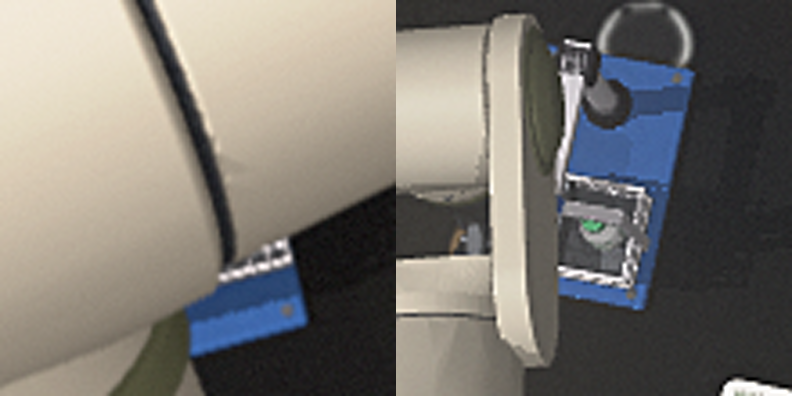

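The arm hides most of the view. The top crop shows the basket level in the gripper with the green-capped bottle inside, at about (600,225) in the crop, and the wrist carries about 3.4 N. Moving out over the tip.

Call:
jog_arm(
  plan="0 0 0 0 -0.8 0 255;0 0 0 0 -1.6 0 255;0 0 0 0 -1.8 0 255;0 0 0 0 -1.8 0 255;0 0 0 0 -1.8 0 255;0 0 0 0 -1.8 0 255;0 0 0 0 -1.8 0 255;0 0 0 0 -1.8 0 255;0 0 0 0 -1.2 0 255;0 0 0 0 -0.6 0 255",
)

```text
time_s: 6.92
position: [0.4065, 0.1898, 0.2174]
tool_rot: [[0.18, 0.984, -0.0], [0.984, -0.18, 0.0], [-0.0, -0.0, -1.0]]
ft_force: [0.3, -0.2, -3.4]
grip_width: 0.0088
gripper_force: 68.3
```

Call:
jog_arm(
  plan="0 0 0 0 0 0 255;0 0 0 0 0 0 255;0 0 0 0 0 0 255;0 0 -2.3 0 0 0 255;0 0 -3 0 0 0 255;0 0 -3 0 0 0 255;0 0 -3 0 0 0 255;0 0 -2 0 0 0 255;0 0 0 0 0 0 255",
)

```text
time_s: 7.67
position: [0.409, 0.1894, 0.2171]
tool_rot: [[-0.051, 0.999, -0.0], [0.999, 0.051, -0.0], [-0.0, -0.0, -1.0]]
ft_force: [0.1, -0.6, -2.8]
grip_width: 0.0089
gripper_force: 68.4
```

Call:
jog_arm(
  plan="0 0 0 -1 -0.1 0 255;0 0 0 -2.2 -0.2 0 255;0 0 0 -2.8 -0.3 0 255;0 0 0 -2.8 -0.3 0 255;0 0 0 -2.8 -0.3 0 255;0 0 0 -2.8 -0.3 0 255;0 0 0 -2.8 -0.3 0 255;0 0 0 -2.8 -0.3 0 255;0 0 0 -2.8 -0.2 0 255;0 0 0 -2.8 -0.2 0 255",
)

```text
time_s: 8.5
position: [0.3956, -0.0694, 0.2174]
tool_rot: [[-0.048, 0.999, 0.0], [0.999, 0.048, -0.0], [-0.0, 0.0, -1.0]]
ft_force: [0.9, -1.0, -3.9]
grip_width: 0.0092
gripper_force: 68.4
```

Call:
jog_arm(
  plan="0 0 0 -2.8 -0.1 0 255;0 0 0 -2.2 0 0 255;0 0 0 -1.5 0 0 255;0 0 0 -0.9 0 0 255;0 0 0 0 0 0 255;0 0 0 0 0 0 255;0 0 0 0 0 0 255",
)

```text
time_s: 9.08
position: [0.3986, -0.1406, 0.2173]
tool_rot: [[-0.05, 0.999, -0.0], [0.999, 0.05, 0.0], [0.0, -0.0, -1.0]]
ft_force: [-0.0, 0.2, -3.4]
grip_width: 0.0093
gripper_force: 68.4
```

```bash
python3 - <<'E'
from h import *
np.set_printoptions(precision=4,suppress=True)
s=env.observe();print(s["time_s"],s["position"],s["ft_force"],s["wrist_torque"])
out=[]
for c,(r,k) in(("scene",(150,230)),("top",(170,245))):
    im=imaging.get_image(c);Q=cloud(im)
    for n in("drying_arm_tip","basket_bar","basket_grip"):
        for p in models.tip_of(c,n)[:1]:
            u,v=map(int,np.round(p["at"]));print(c,n,u,v,round(p["confidence"],2),Q[v,u])
    out.append(cv2.resize(im["pixels"][r:r+130,k:k+110,::-1],None,fx=3.6,fy=3.6,interpolation=2))
    h,sx,v=cv2.split(cv2.cvtColor(im["pixels"],cv2.COLOR_RGB2HSV))
    st=(Q[...,0]>.47)&(Q[...,0]<.62)&(Q[...,1]>-.2)&(Q[...,1]<-.08)&(Q[...,2]>.15)&(Q[...,2]<.21)
    for n,m in(("orange",st&(h<=16)&(h>6)&(sx>120)),("yellow",st&(h>18)&(h<35)&(sx>110)),("red",st&(h<=5)&(sx>120))):
        if m.sum(): print(c,n,m.sum(),np.percentile(Q[m],[3,50,97],axis=0))
cv2.imwrite("pics/pre.png",np.hstack(out))
E
```

```text
9.0833 [ 0.3986 -0.1406  0.2173] [-0.0253  0.2463 -3.4236] [-0.0097  0.0586  0.0089]
scene drying_arm_tip 344 275 0.47 [ 0.3906 -0.1649  0.0747]
scene basket_bar 337 247 0.72 [ 0.3934 -0.1304  0.1935]
scene basket_grip 342 231 0.56 [0.1337 0.1095 0.6319]
scene red 4 [[ 0.4851 -0.1292  0.1545]
 [ 0.4859 -0.1285  0.1602]
 [ 0.4865 -0.1278  0.1655]]
top drying_arm_tip 301 248 0.78 [ 0.4918 -0.1457  0.1649]
top basket_bar 298 288 0.48 [ 0.3818 -0.1266  0.5133]
top basket_grip 298 288 0.51 [ 0.3818 -0.1266  0.5133]
top orange 66 [[ 0.5223 -0.1479  0.1685]
 [ 0.5279 -0.1359  0.1747]
 [ 0.5345 -0.1237  0.1809]]
top yellow 32 [[ 0.5395 -0.1473  0.1789]
 [ 0.5414 -0.1356  0.1909]
 [ 0.5443 -0.1234  0.1956]]
```

View pics/pre.png

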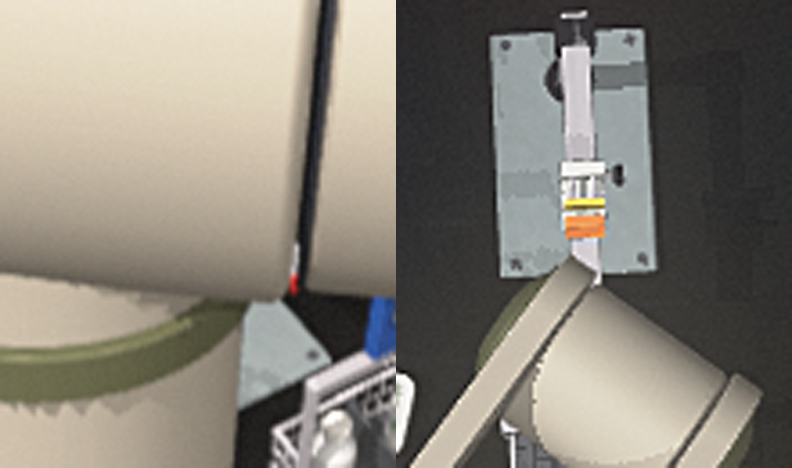

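The top crop shows the clear arm, with the orange lip at about (585,225) and the yellow keeper at (585,203) in the crop. The basket is in front of it and level. Moving in over the arm.

Call:
jog_arm(
  plan="0 0 0 -0.1 0.8 0 255;0 0 0 -0.1 1.6 0 255;0 0 0 0 1.6 0 255;0 0 0 0 1.6 0 255;0 0 0 0 1.6 0 255;0 0 0 0 1.6 0 255;0 0 0 0 1.6 0 255;0 0 0 0 1.4 0 255;0 0 0 0 0.7 0 255;0 0 0 0 0 0 255",
)

```text
time_s: 10.32
position: [0.5249, -0.137, 0.2168]
tool_rot: [[-0.051, 0.999, -0.0], [0.999, 0.051, 0.0], [0.0, -0.0, -1.0]]
ft_force: [-1.7, 0.2, -3.0]
grip_width: 0.0093
gripper_force: 68.4
```

Call:
jog_arm(
  plan="0 0 0 0 0 0 255;0 0 0 0 0 0 255;0 0 0 0 0 0 255",
)

```text
time_s: 10.57
position: [0.5232, -0.1371, 0.2175]
tool_rot: [[-0.05, 0.999, -0.0], [0.999, 0.05, -0.0], [-0.0, -0.0, -1.0]]
ft_force: [-0.4, 0.0, -4.1]
grip_width: 0.009
gripper_force: 68.4
```

Call:
jog_arm(
  plan="0 0 0 0 0.3 0 255;0 0 0 0 0.3 0 255;0 0 0 0 0.2 0 255;0 0 0 0 0.1 0 255;0 0 0 0 0 0 255;0 0 0 0 0 0 255",
)

```text
time_s: 11.07
position: [0.5327, -0.1366, 0.2172]
tool_rot: [[-0.05, 0.999, -0.0], [0.999, 0.05, 0.0], [0.0, -0.0, -1.0]]
ft_force: [0.3, 0.2, -2.3]
grip_width: 0.0089
gripper_force: 68.4
```

Call:
jog_arm(
  plan="0 0 0 0 0.15 0 255;0 0 0 0 0.15 0 255;0 0 0 0 0 0 255;0 0 0 0 0 0 255",
)

```text
time_s: 11.4
position: [0.5357, -0.1365, 0.2173]
tool_rot: [[-0.05, 0.999, -0.0], [0.999, 0.05, 0.0], [0.0, -0.0, -1.0]]
ft_force: [-0.0, -0.3, -3.1]
grip_width: 0.0093
gripper_force: 68.4
```

Call:
jog_arm(
  plan="0 0 0 0 0.15 0 255;0 0 0 0 0 0 255;0 0 0 0 0 0 255",
)

```text
time_s: 11.65
position: [0.537, -0.1364, 0.2173]
tool_rot: [[-0.05, 0.999, -0.001], [0.999, 0.05, 0.0], [0.0, -0.001, -1.0]]
ft_force: [-2.9, -1.1, -3.0]
grip_width: 0.0092
gripper_force: 68.6
```

Call:
jog_arm(
  plan="0 0 0 0 0.15 0 255;0 0 0 0 0 0 255;0 0 0 0 0 0 255",
)

```text
time_s: 11.9
position: [0.5385, -0.1363, 0.2173]
tool_rot: [[-0.05, 0.999, -0.001], [0.999, 0.05, 0.0], [0.0, -0.001, -1.0]]
ft_force: [-3.9, 0.5, -2.3]
grip_width: 0.0091
gripper_force: 68.6
```

Contact is at x≈0.5355, and the force follows the spring line. Pressing on to about 7.5 mm.

Call:
jog_arm(
  plan="0 0 0 0 0.1 0 255;0 0 0 0 0.1 0 255;0 0 0 0 0.1 0 255;0 0 0 0 0.1 0 255;0 0 0 0 0 0 255;0 0 0 0 0 0 255;0 0 0 0 0 0 255",
)

```text
time_s: 12.48
position: [0.5422, -0.1362, 0.2173]
tool_rot: [[-0.05, 0.999, -0.002], [0.999, 0.05, 0.0], [0.0, -0.002, -1.0]]
ft_force: [-7.0, -0.9, -0.5]
grip_width: 0.0088
gripper_force: 68.8
```

```bash
python3 - <<'E'
from h import *
np.set_printoptions(precision=4,suppress=True)
for i in range(3):
    im=imaging.get_image("top" if i else "scene");s=env.observe();print(s["position"],s["ft_force"],s["wrist_torque"])
E
```

```text
[ 0.5422 -0.1362  0.2173] [-5.9173 -0.9729 -1.1391] [-0.1156  1.3113 -0.0102]
[ 0.5422 -0.1362  0.2173] [-6.5794 -0.5456 -0.2673] [-0.1895  1.297  -0.056 ]
[ 0.5422 -0.1362  0.2173] [-6.4312 -0.9257 -0.65  ] [-0.1639  1.316  -0.0601]
```

Call:
jog_arm(
  plan="0 0 0 0 0.07 0 255;0 0 0 0 0.06 0 255;0 0 0 0 0 0 255;0 0 0 0 0 0 255;0 0 0 0 0 0 255",
)

```text
time_s: 13.05
position: [0.5433, -0.1362, 0.2173]
tool_rot: [[-0.05, 0.999, -0.002], [0.999, 0.05, -0.0], [0.0, -0.002, -1.0]]
ft_force: [-7.2, 0.2, -0.3]
grip_width: 0.0095
gripper_force: 68.9
```

Call:
jog_arm(
  plan="0 0 0 0 0 0.1 255;0 0 0 0 0 0.1 255;0 0 0 0 0 0.1 255;0 0 0 0 0 0 255;0 0 0 0 0 0 255",
)

```text
time_s: 13.47
position: [0.5433, -0.1361, 0.2141]
tool_rot: [[-0.05, 0.999, -0.002], [0.999, 0.05, 0.0], [0.0, -0.002, -1.0]]
ft_force: [-6.5, -0.7, -1.1]
grip_width: 0.009
gripper_force: 68.8
```

Call:
jog_arm(
  plan="0 0 0 0 0.06 0 255;0 0 0 0 0 0.1 255;0 0 0 0 0 0.1 255;0 0 0 0 0 0 255;0 0 0 0 0 0 255",
)

```text
time_s: 13.88
position: [0.5438, -0.136, 0.2121]
tool_rot: [[-0.05, 0.999, -0.002], [0.999, 0.05, 0.0], [0.0, -0.002, -1.0]]
ft_force: [-7.6, -1.0, -1.0]
grip_width: 0.009
gripper_force: 68.8
```

Call:
jog_arm(
  plan="0 0 0 0 0 0.1 255;0 0 0 0 0 0.1 255;0 0 0 0 0 0 255;0 0 0 0 0 0 255",
)

```text
time_s: 14.22
position: [0.5438, -0.136, 0.2101]
tool_rot: [[-0.05, 0.999, -0.002], [0.999, 0.05, 0.0], [0.0, -0.002, -1.0]]
ft_force: [-7.3, -0.1, -0.9]
grip_width: 0.0093
gripper_force: 68.8
```

No lip contact while 3.5 mm below the crest, so the bar is going down behind it. Continuing to the seat.

Call:
jog_arm(
  plan="0 0 0 0 0 0.1 255;0 0 0 0 0 0.1 255;0 0 0 0 0 0.1 255;0 0 0 0 0 0 255;0 0 0 0 0 0 255",
)

```text
time_s: 14.63
position: [0.5438, -0.136, 0.2071]
tool_rot: [[-0.05, 0.999, -0.003], [0.999, 0.05, 0.0], [0.0, -0.003, -1.0]]
ft_force: [-6.8, -1.1, -1.7]
grip_width: 0.0095
gripper_force: 68.8
```

Call:
jog_arm(
  plan="0 0 0 0 0 0.1 255;0 0 0 0 0 0.05 255;0 0 0 0 0 0 255;0 0 0 0 0 0 255",
)

```text
time_s: 14.97
position: [0.5438, -0.136, 0.2057]
tool_rot: [[-0.05, 0.999, -0.002], [0.999, 0.05, 0.0], [0.0, -0.002, -1.0]]
ft_force: [-7.9, -0.9, -0.9]
grip_width: 0.0088
gripper_force: 68.9
```

Call:
jog_arm(
  plan="0 0 0 0 0 0.05 255;0 0 0 0 0 0.05 255;0 0 0 0 0 0 255;0 0 0 0 0 0 255",
)

```text
time_s: 15.3
position: [0.5439, -0.136, 0.2056]
tool_rot: [[-0.05, 0.999, -0.001], [0.999, 0.05, -0.0], [-0.0, -0.001, -1.0]]
ft_force: [-9.2, 0.1, 5.1]
grip_width: 0.0091
gripper_force: 69.8
```

Call:
jog_arm(
  plan="0 0 0 0 0 0.05 255;0 0 0 0 0 0 255;0 0 0 0 0 0 255",
)

```text
time_s: 15.55
position: [0.5439, -0.136, 0.2056]
tool_rot: [[-0.05, 0.999, -0.001], [0.999, 0.05, -0.001], [-0.001, -0.001, -1.0]]
ft_force: [-10.4, 0.8, 9.3]
grip_width: 0.0088
gripper_force: 70.3
```

The bar touches the seat floor at exactly the expected height (TCP 0.2056). Relieving the load, easing back to the lip, then letting go.

Call:
jog_arm(
  plan="0 0 0 0 0 -0.06 255;0 0 0 0 -0.07 -0.03 255;0 0 0 0 -0.07 0 255;0 0 0 0 0 0 255;0 0 0 0 0 0 255;0 0 0 0 0 0 255",
)

```text
time_s: 16.05
position: [0.543, -0.1361, 0.2056]
tool_rot: [[-0.05, 0.999, -0.0], [0.999, 0.05, -0.0], [-0.0, -0.0, -1.0]]
ft_force: [-6.3, 0.1, 1.0]
grip_width: 0.0089
gripper_force: 69.3
```

Call:
jog_arm(
  plan="0 0 0 0 -0.06 0 255;0 0 0 0 0 0 255;0 0 0 0 -0.05 0 255;0 0 0 0 0 0 255;0 0 0 0 0 0 255",
  grip_force=30,
)

```text
time_s: 16.47
position: [0.5422, -0.1361, 0.2056]
tool_rot: [[-0.05, 0.999, 0.001], [0.999, 0.05, -0.0], [-0.0, 0.001, -1.0]]
ft_force: [-5.1, 1.4, 4.8]
grip_width: 0.0088
gripper_force: 69.5
```

Call:
jog_arm(
  plan="0 0 0 0 -0.05 0 255;0 0 0 0 0 0 255;0 0 0 0 0 -0.03 255;0 0 0 0 0 0 255",
)

```text
time_s: 16.8
position: [0.5418, -0.1362, 0.2056]
tool_rot: [[-0.05, 0.999, 0.001], [0.999, 0.05, -0.0], [-0.0, 0.001, -1.0]]
ft_force: [-2.2, 0.9, 4.1]
grip_width: 0.009
gripper_force: 69.5
```

Call:
jog_arm(
  plan="0 0 0 0 0 0 220;0 0 0 0 0 0 200;0 0 0 0 0 0 170;0 0 0 0 0 0 130;0 0 0 0 0 0 80;0 0 0 0 0 0 40;0 0 0 0 0 0 0;0 0 0 0 0 0 0;0 0 0 0 0 0 0;0 0 0 0 0 0 0",
)

```text
time_s: 17.63
position: [0.5416, -0.1362, 0.2055]
tool_rot: [[-0.05, 0.999, 0.0], [0.999, 0.05, -0.0], [-0.0, 0.0, -1.0]]
ft_force: [0.3, -0.2, -0.3]
grip_width: 0.0853
gripper_force: 0.0
```

Call:
jog_arm(
  plan="0 0 0 0 0 -0.5 0;0 0 0 0 0 -1.5 0;0 0 0 0 0 -2.5 0;0 0 0 0 0 -2.5 0;0 0 0 0 0 -2 0;0 0 0 0 0 -1 0;0 0 0 0 0 0 0",
)

```text
time_s: 18.22
position: [0.5422, -0.1364, 0.3084]
tool_rot: [[-0.05, 0.999, 0.005], [0.999, 0.05, -0.002], [-0.003, 0.005, -1.0]]
ft_force: [-0.6, 0.6, 0.1]
grip_width: 0.0857
gripper_force: 0.0
```

Free and above the tab. Backing the arm away to look.

Call:
jog_arm(
  plan="0 0 0 1.5 -1 -0.5 0;0 0 0 3 -1 0 0;0 0 0 3 -1 0 0;0 0 0 3 -1.5 0 0;0 0 0 3 -1.5 0 0;0 0 0 3 -1.5 0 0;0 0 0 3 -1.5 0 0;0 0 0 3 -1 0 0;0 0 0 2 -1 0 0;0 0 0 0 0 0 0",
)

```text
time_s: 19.05
position: [0.4173, 0.1058, 0.3103]
tool_rot: [[-0.054, 0.999, -0.001], [0.999, 0.054, 0.001], [0.001, -0.001, -1.0]]
ft_force: [-0.2, -0.1, 0.1]
grip_width: 0.0857
gripper_force: 0.0
```

```bash
python3 - <<'E'
from h import *
np.set_printoptions(precision=4,suppress=True)
out=[]
for c,(r,k) in(("scene",(150,240)),("top",(170,245))):
    im=imaging.get_image(c);Q=cloud(im)
    for n in("basket_bar","basket_grip"):
        for p in models.tip_of(c,n)[:1]:
            u,v=map(int,np.round(p["at"]));print(c,n,u,v,round(p["confidence"],2),Q[v,u])
    m=(Q[...,0]>.5)&(Q[...,0]<.6)&(Q[...,1]>-.2)&(Q[...,1]<-.08)&(Q[...,2]>.2)&(Q[...,2]<.26)
    print(m.sum(),Q[m].mean(0),np.percentile(Q[m],[2,98],axis=0))
    out.append(cv2.resize(im["pixels"][r:r+130,k:k+110,::-1],None,fx=3.6,fy=3.6,interpolation=2))
cv2.imwrite("pics/end.png",np.hstack(out))
E
```

```text
<stdin>:10: RuntimeWarning: Mean of empty slice.
  ret = um.true_divide(
Traceback (most recent call last):
IndexError: index -1 is out of bounds for axis 0 with size 0
```

Probably the arm blocks the scene camera. Using the top view only.

```bash
python3 - <<'E'
from h import *
np.set_printoptions(precision=4,suppress=True)
im=imaging.get_image("top");Q=cloud(im)
for n in("basket_bar","basket_grip"):
    for p in models.tip_of("top",n)[:1]:
        u,v=map(int,np.round(p["at"]));print(n,u,v,round(p["confidence"],2),Q[v,u])
m=(Q[...,0]>.5)&(Q[...,0]<.6)&(Q[...,1]>-.2)&(Q[...,1]<-.08)&(Q[...,2]>.2)&(Q[...,2]<.26)
print(m.sum())
if m.sum():print(Q[m].mean(0),np.percentile(Q[m],[2,98],axis=0))
cv2.imwrite("pics/end.png",cv2.resize(im["pixels"][165:275,225:345,::-1],None,fx=5,fy=5,interpolation=2))
E
```

```text
basket_bar 294 227 0.95 [ 0.5351 -0.1275  0.2179]
basket_grip 296 227 0.85 [ 0.5349 -0.1321  0.2194]
114
[ 0.5394 -0.1358  0.2313] [[ 0.535  -0.1548  0.2072]
 [ 0.5464 -0.1158  0.2414]]
```

View pics/end.png

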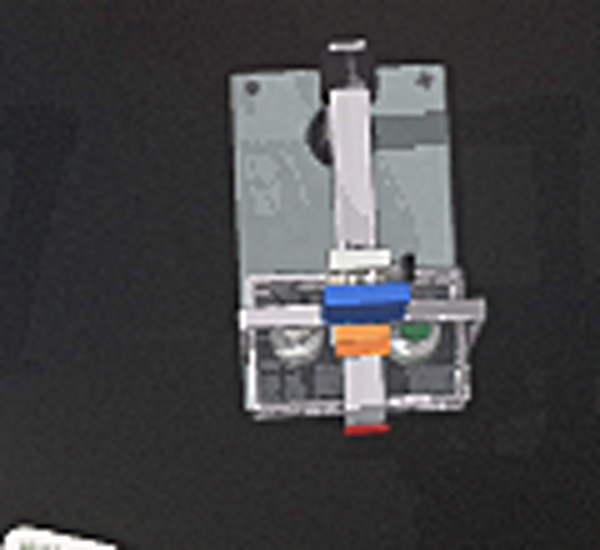

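The crop shows the basket hanging square on the drying arm. The bar is behind the orange lip at about (360,310), both bottles are upright inside, and the tab top is at the seated height. Handing in.

```bash
python3 -c "
from rig import job; print(job.close_job())"
```

```text
the job is handed in; nothing more can be done
None
```

The basket with both bottles now hangs on the drying stand, its bar seated behind the orange lip, and the job is handed in at about 19 s of the 64 s; the hand-in returned no verdict, and I did not read the keeper directly, only through the wrist force (about 10 N at the most).

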